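# Put the red screwdriver away in the short-opening drawer of the bench chest

### The arm

A 6-joint arm with a two-finger parallel gripper is mounted at the origin on a cart in front of the work surface, level with it; the furniture and walls round the work are solid. World frame = base frame: x ahead of the robot, y to its left, z up, the work surface at z = 0. Lengths are in m, angles in rad, forces in N, time in s.
With the tool pointing down it reaches from about 0.35 to 0.975 m from the base axis. Payload 4.9 kg.
Tool frame: the origin (TCP) lies at the very end of the fingers, on their centre line; the grasp point (between the pads) lies 19 mm behind it; z points along the fingers, y is the line along which they close (so a half turn about z gives the same grasp; the last joint's range is limited). The gripper opens to 85 mm and grips with 20 to 120 N. Pads are 22 mm wide; open, the fingers measure 114 mm over their backs; the gripper's body (76 mm by 85 mm) begins 54 mm behind the grasp point. The pads swing forward as they close: fully open they stand 13 mm farther back than shut.
Start: joints at [-1.254, 0.053, 1.613, -0, 1.476, -0.119], TCP at [0.264, -0.567, 0.205] pointing down, gripper open.
Joint ranges: [-3.01, 3.01], [-1.01, 2.22], [0.06, 2.58], [-1.02, 4.17], [0.09, 2.62], [-3.14, 3.14]. Speed limits (rad/s): [2.57, 2.57, 3.14, 3.14, 3.14, 3.14].

### API

Orientations are given as a unit quaternion [w, x, y, z].
In Python, from plant import monitor, vision, manip gives the robot as it stands. The module is installed in compiled form; this text tells all that it offers.
- The arm moves only by the tool arm_command, never from a script. Its argument "rows" is a list of rows, each a list of 3 entries, a list of its own where there are three numbers: the finger opening in mm, from 0 to 85.4, then the shift along the world's x, y, z in units of 30 cm (1.0 is 30 cm), then the turn, a rotation vector about the world's x, y, z in units of pi/2 rad (1.0 is pi/2 rad). In form: [[claw, [x, y, z], [wx, wy, wz]], ...]. A call has 1 to 12 rows; each row is the pose to reach, as a shift and turn from the pose commanded when the call began; what a row does not reach only later rows make up. A row lasts 1/12 s, in which the tool goes at most 41.7 mm and 7.16 degrees, less where a joint would pass 70% of its speed; a pose out of reach is approached as far as the arm can. A call with a number of a shift or a turn outside -1 to 1 is refused whole. A call with a gripper value outside its range is refused whole. The fingers move at their own pace and stop on an object; the grip force is fixed at half the most. Time passes only in rows, so rows that repeat a pose let the fingers close. It gives the time, the measured TCP pose, the force, the opening and the grip force at its end, in the units of the state.
- monitor.state(): the state, without advancing time (a new reading comes with each control period).
- vision.grab_frame(name): name is "scene" or "top" or "wrist"; returns a dict with "color" (420x560x3 uint8, red, green, blue), "z_map" (420x560 float32, m along the optical axis (not along the pixel's ray), 0 where there is no reading), "mtx" (3x3 intrinsics, pixels), "R" (3x3) and "t" (3): a world point X has camera coordinates R X + t. Camera axes: x right, y down, z forward; pixel columns grow to the right and rows downward; lengths in m; the calibration is good to about 2 mm. A picture is of the moment at which its call begins.
- manip.job_done(): hands the job in; it is judged then, once.
The state is a dict: "time": time; "joint_pos": joint angles; "joint_vel": joint speeds; "joint_efforts": joint torques, N m; "tool_pos": TCP position; "tool_rot": TCP orientation; "contact_force": force on the tool from outside, world axes, zero at the start; "ft_torque": the same for the moment, N m; "gripper_width": opening from 0.0 (shut) to 1.0 (fully open); "grasp_force": force on a finger pad.
Only numpy, scipy, OpenCV 4.12 (cv2) and the standard library are available. Lean on these libraries where they do the work, as an engineer would, in place of code of your own. Each camera call takes 0.05 s, during which the arm holds its last target. There are 200 camera calls.

### The job

Put the red-handled screwdriver away in the drawer of the low green chest and shut the drawer fully. The drawer stands a little ajar and only comes out part of the way before it meets its stop, so the screwdriver has to go in slanting under the edge of the chest and then lie down inside. Leave the green and the yellow-and-black screwdrivers and the tape measure where they are.

Things in the scene. Friction and masses are not known exactly. Their poses are not given: they have to be found in the camera images.
- chest: Low green one-drawer steel chest, fixed to the surface: 230 mm deep (x), 124 wide (y), 88 high. Origin at the centre of its underside; its own +x points from the drawer front to the back of the chest, z up; the front face of the carcass is at x = -114 mm (top board to -116).
- drawer (a joint): How far the drawer is pulled out along the chest's -x, in m: 0 shut, 0.115 at its stop. It slides stiffly (about 4 N) and stays where it is left.
- drawer_handle (a point): Middle of the drawer's pull bar, a horizontal round steel bar 11 mm thick and 76 mm long along the chest's y, 52 mm above the work surface, 35 mm in front of the drawer front (29 mm free behind the bar). Moves with the drawer.
- drawer_floor (a point): Centre of the drawer's inner floor, 20 mm above the work surface; moves with the drawer; axes as the chest's. The inside reaches 98 mm to the back (x) and 98 mm to the front, 50 mm to each side (y). Side and back walls 31 mm above the floor, inner front wall 39 mm; the front panel is 22 mm thick in all and its top is 54 mm above the floor.
- lip (a point): Middle of the lower front edge of the chest's front rail, 65 mm above the work surface, the edge under which things must pass into the drawer: 45 mm over the drawer floor. With the drawer at its stop the uncovered opening between the front wall and this edge is 106 mm long. Fixed to the chest.
- red_driver: Red-handled screwdriver, 176 mm long, lying flat. Origin under its middle, z up as it lies; its own +y points to the handle end, -y to the blade tip. Handle: round, about 28 mm thick, from y = -5 to +88 mm, axis 13.5 mm above the underside; shaft: 6 mm thick, y = -88 to -5 mm, at the same height. About 0.09 kg.
- red_tip (a point): Blade tip of the red screwdriver, on its axis.
- red_end (a point): Handle end of the red screwdriver, on its axis.
- green_driver: Green-handled screwdriver, 202 mm long, 28 mm thick handle; axes as for the red one. To be left alone.
- yellow_driver: Screwdriver with yellow and black handle, 196 mm long, 28 mm thick handle; axes as for the red one. To be left alone.
- tape: Yellow tape measure, 87 x 104 x 47 mm, origin at the centre of its underside. To be left alone.

How it is judged:
By the outcome, as a careful person would: the job done as asked, in the order asked, and still so for the second after the job is handed in, with the robot touching nothing.
It also fails if it takes over 72 s, if anything falls off the work surface, if the arm or the gripper's body presses on something with over 40 N, if the wrist force passes 120 N, or if a joint passes its speed limit or range.

## Working session

There is one attempt and no reset: what is moved stays moved. The work goes in short steps, Python scripts to look and compute and a tool call to move; the robot and the scene stay as the last step left them, time stands still between calls to the robot, and variables do not carry over. Pictures are saved under pics/ and viewed, at most 15 in all, crops included, and the job is handed in when it is done.

Besides the shell and the picture viewer there is one more tool, called after ">>>" as a command line: name --argument value ..., lists and objects as JSON in quotes. arm_command: Moves the arm, as the interface text tells. Shifts and turns lie within -1 to 1; 1 stands for 30 cm of shift or pi/2 rad of turn. Its arguments: {"type":"object","properties":{"rows":{"type":"array"}},"required":["rows"]}

```bash
mkdir -p pics; cat > h.py <<'E'
import numpy as np, cv2, pickle
from plant import monitor, vision, manip
def grab(n,save=None):
    f=vision.grab_frame(n)
    if save: cv2.imwrite(f'pics/{save}.png',f['color'][:,:,::-1])
    return f
def cloud(f):
    h,w=f['z_map'].shape; u,v=np.meshgrid(np.arange(w),np.arange(h)); z=f['z_map']
    K=f['mtx']; c=np.stack([(u-K[0,2])/K[0,0]*z,(v-K[1,2])/K[1,1]*z,z],-1)
    return (c-f['t'])@f['R']   # R^T (c-t)
E
python3 - <<'E'
from h import *
a=grab('scene','s0');b=grab('top','t0')
cv2.imwrite('pics/both0.png',cv2.resize(np.hstack([a['color'],b['color']])[:,:,::-1],(800,300)))
pickle.dump((a,b),open('f0.pkl','wb'))
print(monitor.state())
E
```

```text
{'time': 0.1, 'joint_pos': array([-1.25400685e+00,  5.33105222e-02,  1.61414098e+00, -4.17343470e-05,
        1.47601401e+00, -1.18990153e-01]), 'joint_vel': array([-0.00013375, -0.00221115, -0.0052146 , -0.00128158,  0.00151684,
        0.00025333]), 'joint_efforts': array([-4.85731398e-04, -3.94904065e+01, -3.71363318e+01, -1.86712541e-04,
        3.86716085e-03, -2.15610032e-05]), 'tool_pos': array([ 0.26362594, -0.56600606,  0.20388319]), 'tool_rot': array([-9.29803358e-04,  9.76354922e-01,  2.16171665e-01, -1.13131884e-04]), 'contact_force': array([ 0.26355701, -0.95406264,  0.14093605]), 'ft_torque': array([ 0.01357438, -0.02131654,  0.00838446]), 'grasp_force': 0.0, 'gripper_width': 1.0021834593589893}
```

View pics/t0.png

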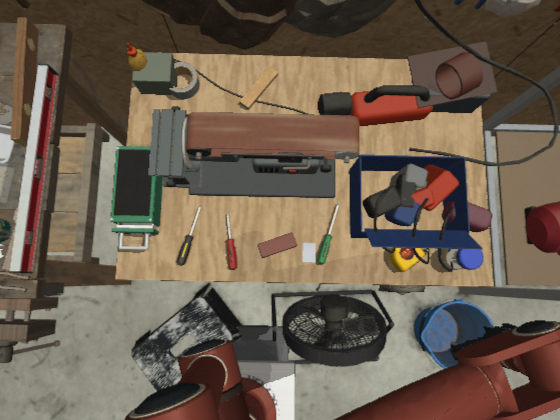

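View pics/s0.png

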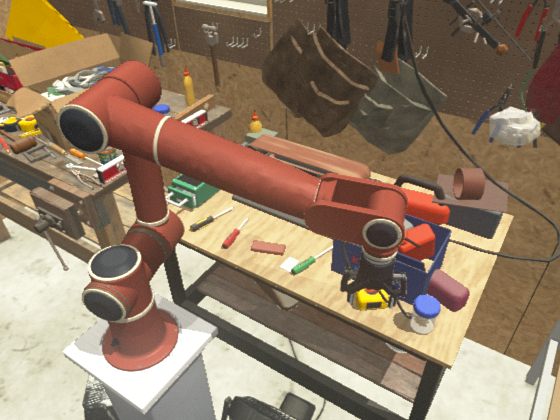

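The top view shows the chest at left (115–160, 147–232) with its pull bar near (131, 243). The red driver has its handle at (231, 255) and tip at (227, 215). The yellow driver is at (185, 250) and the green at (325, 250). Next I measure them.

```bash
python3 - <<'E'
from h import *
a,b=pickle.load(open('f0.pkl','rb'))
P=cloud(b); hsv=cv2.cvtColor(b['color'],cv2.COLOR_RGB2HSV)
print('cam',-b['R'].T@b['t'],b['mtx'][0,0])
def P_at(u,v): return np.round(P[v,u],3)
# red driver: non-table pts in window by colour / height
w=np.zeros(P.shape[:2],bool); w[205:275,215:245]=1
m=w&(P[...,2]>0.004)&(P[...,2]<.05)
red=w&((hsv[...,0]<6)|(hsv[...,0]>174))&(hsv[...,1]>150)
print('table z',np.median(P[200:270,240:255,2]), 'red',red.sum(), 'pts',m.sum())
p=P[m|red]; c,ax=p[:,:2].mean(0),np.linalg.svd(p[:,:2]-p[:,:2].mean(0))[2][0] if False else None
for n,mm in(('red',red),('all',m|red)):
    p=P[mm][:,:2]; c=p.mean(0); d=np.linalg.svd(p-c,full_matrices=False)[2][0]; d*=-np.sign(d[0])
    s=(p-c)@d; t=(p-c)@[-d[1],d[0]]
    print(n,c,d,np.degrees(np.arctan2(d[1],d[0])),s.min(),s.max(),'ends',c+d*s.min(),c+d*s.max(),'w',np.ptp(t),'z',P[mm][:,2].max())
# chest
g=(hsv[...,0]>60)&(hsv[...,0]<90)&(hsv[...,1]>100); w[:]=0; w[135:260,100:170]=1
top=w&(P[...,2]>.08)&(P[...,2]<.1)
r=cv2.minAreaRect(P[top][:,:2].astype(np.float32)); print('top rect',r,cv2.boxPoints(r).round(3).tolist(),np.median(P[top][:,2]))
for v in range(222,258,2): print(v,[(tuple(P_at(u,v)),) for u in (125,133,141)])
cv2.imwrite('pics/c0.png',cv2.resize(b['color'][135:275,100:250,::-1],(640,597),interpolation=cv2.INTER_CUBIC))
E
```

```text
cam [ 0.39439925 -0.07625483  1.21017508] 387.438343189092
table z 0.001044205600420644 red 165 pts 494
red [0.46599704 0.03831834] [-0.98946795 -0.14475213] -171.67707399878472 -0.04714489741430124 0.04169003001949007 ends [0.51264541 0.04514267] [0.42474609 0.03228362] w 0.02322314926702994 z 0.02936479725072136
all [0.49643476 0.04662073] [-0.99678553 -0.08011625] -175.40475232866297 -0.12670143728276592 0.09197147775289143 ends [0.62272892 0.05677158] [0.40475892 0.03925232] w 0.09852285470306887 z 0.03252085431504053
top rect ((0.6563888788223267, 0.3139892816543579), (0.15939348936080933, 0.25363147258758545), 89.05353546142578) [[0.527999997138977, 0.23600000143051147], [0.7820000052452087, 0.23199999332427979], [0.7850000262260437, 0.3919999897480011], [0.531000018119812, 0.3959999978542328]] 0.09019287677003043
222 [((np.float64(0.56), np.float64(0.37), np.float64(0.022)),), ((np.float64(0.551), np.float64(0.322), np.float64(0.088)),), ((np.float64(0.552), np.float64(0.3), np.float64(0.086)),)]
224 [((np.float64(0.553), np.float64(0.368), np.float64(0.026)),), ((np.float64(0
[... 2454 characters left out ...]
), ((np.float64(0.475), np.float64(0.346), np.float64(0.003)),), ((np.float64(0.476), np.float64(0.324), np.float64(-0.004)),)]
252 [((np.float64(0.469), np.float64(0.369), np.float64(0.004)),), ((np.float64(0.47), np.float64(0.348), np.float64(-0.003)),), ((np.float64(0.47), np.float64(0.32), np.float64(0.004)),)]
254 [((np.float64(0.463), np.float64(0.371), np.float64(-0.001)),), ((np.float64(0.463), np.float64(0.347), np.float64(-0.004)),), ((np.float64(0.463), np.float64(0.32), np.float64(0.004)),)]
256 [((np.float64(0.457), np.float64(0.37), np.float64(-0.001)),), ((np.float64(0.457), np.float64(0.346), np.float64(-0.001)),), ((np.float64(0.457), np.float64(0.321), np.float64(0.001)),)]
```

View pics/c0.png

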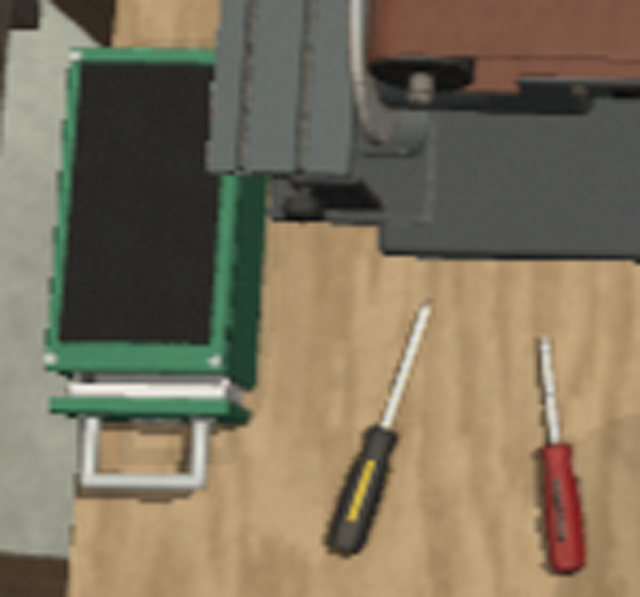

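The crop shows the chest's front top edge from (47,368) to (222,370) and its back-left corner at (75,52). The bar runs from (80,487) to (207,487). The red tip is at (543,338) and the handle end at (567,572). I cast these as rays.

```bash
cat >> h.py <<'E'
def ray(f,u,v,z):
    o=-f['R'].T@f['t']; d=f['R'].T@np.linalg.inv(f['mtx'])@[u,v,1]
    return o+d*(z-o[2])/d[2]
E
python3 - <<'E'
from h import *
a,b=pickle.load(open('f0.pkl','rb'))
q=lambda x,y:(x/640*150+100-.5,y/597*140+135-.5)
for n,x,y,z in [('FL',47,368,.088),('FR',222,370,.088),('BL',75,52,.088),('barL',80,487,.056),('barR',207,487,.056),('pL',52,412,.06),('pR',235,415,.06),('tip',543,338,.0135),('end',566,573,.0135),('handle0',557,447,.0135)]:
    print(n,ray(b,*q(x,y),z).round(4))
P=cloud(b);hsv=cv2.cvtColor(b['color'],cv2.COLOR_RGB2HSV)
w=np.zeros(P.shape[:2],bool); w[205:275,219:242]=1
img=b['color'].astype(int)
red=w&(hsv[...,1]>170)&((hsv[...,0]<8)|(hsv[...,0]>172))
ys,xs=np.nonzero(red); 
pts=np.array([ray(b,x,y,.0135) for x,y in zip(xs,ys)])[:,:2]
r=cv2.minAreaRect(pts.astype(np.float32));print('handle',r)
l=cv2.fitLine(pts.astype(np.float32),cv2.DIST_L2,0,.001,.001).ravel();print(l)
# green top: fit edges
g=np.zeros_like(w); g[140:224,100:162]=1
g&=(hsv[...,0]>60)&(hsv[...,0]<95)&(hsv[...,1]>90)&(abs(P[...,2]-.088)<.01)
for v in (160,175,190,205,215):
    u=np.nonzero(g[v])[0]; print(v,u.min(),u.max(),ray(b,u.min()-.5,v,.088).round(4),ray(b,u.max()+.5,v,.088).round(4))
for u in (118,125,132,139,146):
    v=np.nonzero(g[200:,u])[0]; print(u,ray(b,u,200+v.max()+.5,.088).round(4))
# bar & front panel via height bands along columns
m=np.zeros_like(w);m[238:256,105:165]=1;m&=(P[...,2]>.035)
vs,us=np.nonzero(m); pb=np.array([ray(b,x,y,.055) for x,y in zip(us,vs)])
print('bar',pb.min(0),pb.max(0), cv2.minAreaRect(pb[:,:2].astype(np.float32)))
m[:]=0; m[238:256,112:156]=1; m&=P[...,2]>.035
lo=[(u,np.nonzero(m[:,u])[0]) for u in range(112,156)]
print([(u,v.min(),v.max()) for u,v in lo if len(v)])
E
```

```text
FL [0.5533 0.3874 0.088 ]
FR [0.5543 0.2686 0.088 ]
BL [0.7781 0.3866 0.088 ]
barL [0.4749 0.371  0.056 ]
barR [0.4765 0.2833 0.056 ]
pL [0.5264 0.393  0.06  ]
pR [0.5267 0.2661 0.06  ]
tip [0.5932 0.0591 0.0135]
end [0.4227 0.0364 0.0135]
handle0 [0.5132 0.046  0.0135]
handle ((0.4684074819087982, 0.040229253470897675), (0.08462260663509369, 0.022266535088419914), 8.411382675170898)
[0.9943212  0.10642046 0.46418864 0.03430722]
160 116 117 [0.7367 0.3879 0.088 ] [0.7368 0.382  0.088 ]
175 115 116 [0.6906 0.3871 0.088 ] [0.6907 0.3812 0.088 ]
190 113 154 [0.645  0.3893 0.088 ] [0.6476 0.2661 0.088 ]
205 112 154 [0.6001 0.3885 0.088 ] [0.6026 0.2632 0.088 ]
215 111 153 [0.5704 0.3889 0.088 ] [0.5729 0.2641 0.088 ]
118 [0.5517 0.3656 0.088 ]
125 [0.5521 0.3454 0.088 ]
132 [0.5525 0.3251 0.088 ]
139 [0.5529 0.3049 0.088 ]
146 [0.5533 0.2846 0.088 ]
bar [0.45829801 0.2395327  0.055     ] [0.50836055 0.37719448 0.055     ] ((0.48518916964530945, 0.30758440494537354), (0.13654349744319916, 0.048520319163799286), 86.5438232421875)
[(116, np.int64(252), np.int64(252)), (118, np.int64(244), n
[... 498 characters left out ...]
32, np.int64(246), np.int64(249)), (133, np.int64(246), np.int64(249)), (134, np.int64(246), np.int64(249)), (135, np.int64(246), np.int64(249)), (136, np.int64(246), np.int64(249)), (137, np.int64(246), np.int64(249)), (138, np.int64(246), np.int64(249)), (139, np.int64(246), np.int64(249)), (140, np.int64(246), np.int64(249)), (141, np.int64(246), np.int64(249)), (142, np.int64(246), np.int64(249)), (143, np.int64(246), np.int64(249)), (144, np.int64(240), np.int64(249)), (145, np.int64(238), np.int64(249)), (146, np.int64(238), np.int64(249)), (147, np.int64(238), np.int64(248)), (152, np.int64(248), np.int64(248)), (154, np.int64(255), np.int64(255)), (155, np.int64(245), np.int64(245))]
```

>>> arm_command --rows '[[30,[0.1,0,0.3],[0,0,0]],[30,[0.1,0,0.3],[0,0,0]],[30,[0.4,0.3,0.3],[0,0,0.1]],[30,[0.5,0.6,0.3],[0,0,0.2]],[30,[0.5,0.8,0.3],[0,0,0.3]],[30,[0.5,1,0.3],[0,0,0.4]],[30,[0.5,1,0.3],[0,0,0.5]],[30,[0.5,1,0.3],[0,0,0.6]],[30,[0.5,1,0.3],[0,0,0.7226]],[30,[0.5,1,0.3],[0,0,0.7226]],[30,[0.5,1,0.3],[0,0,0.7226]],[30,[0.5,1,0.3],[0,0,0.7226]]]'

```text
time: 1.1
tool_pos: [0.4143, -0.2647, 0.2949]
tool_rot: [0.0, 0.705, 0.709, -0.0]
contact_force: [-0.7, -0.3, 0.2]
gripper_width: 0.351
grasp_force: 0.0
```

>>> arm_command --rows '[[30,[0.1,1,0],[0,0,0]],[30,[0.1,1,0],[0,0,0]],[30,[0.1,1,0],[0,0,0]],[30,[0.1,1,0],[0,0,0]],[30,[0.1,1,0],[0,0,0]],[30,[0.1,1,0],[0,0,0]],[30,[0.1,1,0],[0,0,0]],[30,[0.1,1,0],[0,0,0]]]'

```text
time: 1.77
tool_pos: [0.4438, 0.0372, 0.2947]
tool_rot: [-0.001, 0.707, 0.708, 0.001]
contact_force: [0.3, -0.4, -0.1]
gripper_width: 0.353
grasp_force: 0.0
```

>>> arm_command --rows '[[30,[0,0.9,0],[0,0,0]],[30,[0,0.9,0],[0,0,0]],[30,[0,0.9,0],[0,0,0]],[30,[0,0.9,0],[0,0,0]],[30,[0,0.9,0],[0,0,0]],[30,[0,0.9,0],[0,0,0]],[30,[0,0.9,0],[0,0,0]],[30,[0,0.9,0],[0,0,0]],[30,[0,0.9,0],[0,0,0]]]'

```text
time: 2.52
tool_pos: [0.4443, 0.3031, 0.2941]
tool_rot: [0.0, 0.708, 0.707, -0.001]
contact_force: [-0.1, 0.0, 0.1]
gripper_width: 0.353
grasp_force: 0.0
```

>>> arm_command --rows '[[30,[0.122,0.08,-0.2],[0,0,0]],[30,[0.122,0.08,-0.3],[0,0,0]],[30,[0.122,0.08,-0.4],[0,0,0]],[30,[0.122,0.08,-0.5],[0,0,0]],[30,[0.122,0.08,-0.6],[0,0,0]],[30,[0.122,0.08,-0.66],[0,0,0]],[30,[0.122,0.08,-0.66],[0,0,0]]]'

```text
time: 3.1
tool_pos: [0.4777, 0.3233, 0.0909]
tool_rot: [-0.001, 0.709, 0.706, -0.005]
contact_force: [-0.7, 0.0, -0.4]
gripper_width: 0.348
grasp_force: 0.0
```

```bash
python3 - <<'E'
from h import *
f=grab('wrist','w1'); P=cloud(f)
m=(P[...,2]>.048)&(P[...,2]<.07)&(P[...,0]<.51)&(P[...,0]>.44)&(P[...,1]>.25)&(P[...,1]<.4)&(f['z_map']>0)
p=P[m]; print(len(p)); c=p[abs(p[:,1]-.327)<.03]; print(np.percentile(c,[2,50,98],axis=0), p[:,1].min(),p[:,1].max())
t=(abs(P[...,2]-.088)<.006)&(P[...,0]>.53)&(P[...,0]<.6)&(abs(P[...,1]-.327)<.04); print(P[t].min(0) if t.any() else None)
t=(abs(P[...,2]-.074)<.005)&(abs(P[...,1]-.327)<.04); print(np.percentile(P[t],[2,98],axis=0) if t.any() else None)
E
```

```text
3609
[[0.47446011 0.29831667 0.05166904]
 [0.47961942 0.32872347 0.05553699]
 [0.4851044  0.35584533 0.05734203]] 0.2843980912269353 0.371495598356581
[0.55064379 0.28700897 0.08204484]
[[0.52477053 0.28904027 0.0694499 ]
 [0.55359207 0.3657355  0.0752547 ]]
```

View pics/w1.png

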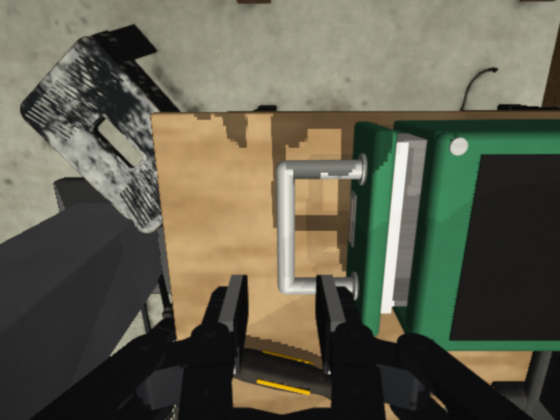

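The wrist view shows the bar vertical at column 285, between fingertips at columns 230 and 325. The depth puts it at x=0.480, y=0.328 and z=0.052, which agrees with the given height. Next I lower, close and pull.

>>> arm_command --rows '[[30,[0.005,0.01,-0.1],[0,0,0]],[30,[0.005,0.01,-0.2],[0,0,0]],[30,[0.005,0.01,-0.2],[0,0,0]],[4,[0.005,0.01,-0.2],[0,0,0]],[4,[0.005,0.01,-0.2],[0,0,0]],[4,[0.005,0.01,-0.2],[0,0,0]],[4,[0.005,0.01,-0.2],[0,0,0]],[4,[0.005,0.01,-0.2],[0,0,0]]]'

```text
time: 3.82
tool_pos: [0.4831, 0.331, 0.039]
tool_rot: [0.0, 0.707, 0.707, 0.001]
contact_force: [-0.1, -0.1, 0.4]
gripper_width: 0.048
grasp_force: 0.0
```

```bash
python3 - <<'E'
from h import *
f=grab('wrist','w2'); s=grab('scene')
P=cloud(s); print(monitor.state()['gripper_width'])
cv2.imwrite('pics/w2b.png',np.hstack([cv2.resize(f['color'],(400,300)),cv2.resize(s['color'][150:290,110:290],(386,300))])[:,:,::-1])
E
```

```text
0.0453702643744621
```

View pics/w2b.png

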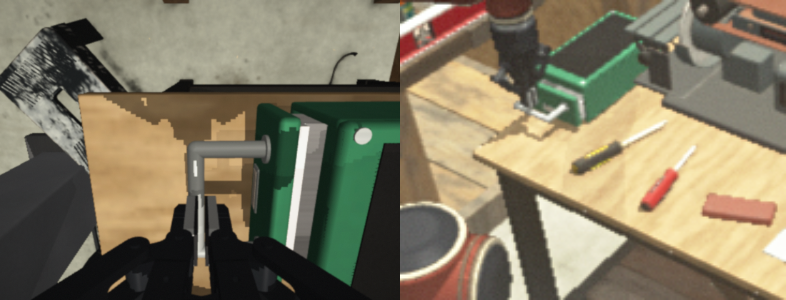

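The wrist view shows the fingers either side of the bar at (200, 210), but the opening reads 4 mm. A short test pull will tell whether the bar is held.

>>> arm_command --rows '[[4,[-0.02,0,0],[0,0,0]],[4,[-0.04,0,0],[0,0,0]],[4,[-0.06,0,0],[0,0,0]],[4,[-0.08,0,0],[0,0,0]],[4,[-0.08,0,0],[0,0,0]]]'

```text
time: 4.33
tool_pos: [0.4563, 0.3304, 0.0366]
tool_rot: [-0.0, 0.707, 0.707, -0.001]
contact_force: [-0.7, -0.3, 0.2]
gripper_width: 0.043
grasp_force: 0.0
```

```bash
cat > bar.py <<'E'
from h import *
b=grab('top'); P=cloud(b)
m=np.zeros(P.shape[:2],bool);m[225:300,108:165]=1
m&=(P[...,2]>.04)&(P[...,2]<.068)&(P[...,0]<.51)&(P[...,0]>.36)&(P[...,1]>.25)&(P[...,1]<.4)
p=P[m]; print('bar-ish',len(p),np.percentile(p,[5,50,95],axis=0) if len(p) else '')
q=np.zeros_like(m); q[215:290,112:152]=1; q&=(abs(P[...,2]-.074)<.006)
print('panel',np.percentile(P[q],[5,50,95],axis=0)[:,0])
print(monitor.state()['contact_force'])
E
python3 bar.py
```

```text
bar-ish 106 [[0.47510586 0.28796466 0.05347029]
 [0.48117594 0.30238351 0.05781667]
 [0.50414261 0.33681844 0.06140984]]
panel [0.45863209 0.53001082 0.53595982]
[0.01657748 0.43873973 0.44475333]
```

```bash
python3 - <<'E'
from h import *
f=grab('wrist'); s=grab('top')
cv2.imwrite('pics/w3.png',np.hstack([cv2.resize(f['color'],(400,300)),cv2.resize(s['color'][200:290,90:210],(400,300),interpolation=cv2.INTER_CUBIC)])[:,:,::-1])
P=cloud(f)
for v in (240,260,280,300,320,340): print(v,[P[v,u].round(3).tolist() for u in (240,262,285,300)])
E
```

```text
240 [[0.431, 0.329, -0.002], [0.445, 0.33, -0.0], [0.459, 0.33, -0.001], [0.468, 0.33, -0.001]]
260 [[0.431, 0.316, -0.001], [0.445, 0.317, -0.0], [0.459, 0.316, -0.001], [0.469, 0.317, -0.001]]
280 [[0.431, 0.302, -0.001], [0.449, 0.341, 0.071], [0.459, 0.302, -0.001], [0.465, 0.342, 0.071]]
300 [[0.457, 0.414, 0.205], [0.45, 0.342, 0.087], [0.459, 0.288, -0.001], [0.464, 0.342, 0.087]]
320 [[0.442, 0.338, 0.094], [0.451, 0.341, 0.099], [0.459, 0.273, -0.001], [0.463, 0.341, 0.099]]
340 [[0.444, 0.342, 0.111], [0.451, 0.343, 0.111], [0.459, 0.256, -0.001], [0.463, 0.342, 0.111]]
```

View pics/w3.png

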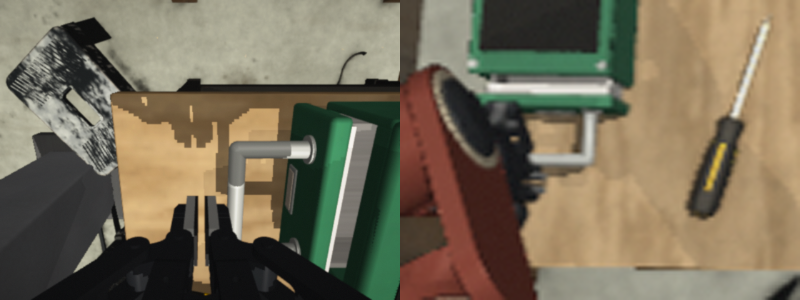

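The left half shows the closed fingertips near (195, 195) beside the bar, not around it. The right half shows the bar unmoved. The fingertip seems to stand higher than the reported TCP, so I measure that.

```bash
python3 - <<'E'
from h import *
f=grab('wrist');t=grab('top');s=grab('scene');P=cloud(f)
for v in range(262,284,2): print(v,[P[v,u].round(4).tolist() for u in (266,294,298)])
st=monitor.state();print(st['tool_pos'],st['tool_rot'])
print('wrist cam pos',-f['R'].T@f['t'], f['R'])
# project tcp into wrist, top and scene
for n,g in (('w',f),('t',t),('s',s)):
    for z in (0,.027,.05):
        c=g['R']@(st['tool_pos']+[0,0,z])+g['t'];p=g['mtx']@c;print(n,z,(p[:2]/p[2]).round(1),c[2].round(3))
E
```

```text
262 [[0.4482, 0.3147, -0.0014], [0.4657, 0.3148, -0.0011], [0.4683, 0.3147, -0.0013]]
264 [[0.4482, 0.3134, -0.0011], [0.4658, 0.3131, -0.0017], [0.4683, 0.3134, -0.0011]]
266 [[0.4481, 0.312, -0.0011], [0.4657, 0.3126, -0.0], [0.4683, 0.3124, -0.0003]]
268 [[0.4481, 0.3107, -0.001], [0.4658, 0.3106, -0.0011], [0.4683, 0.3108, -0.0008]]
270 [[0.4481, 0.3089, -0.0018], [0.4658, 0.3091, -0.0014], [0.4683, 0.3094, -0.0007]]
272 [[0.4481, 0.3076, -0.0015], [0.4658, 0.3078, -0.0011], [0.4684, 0.3076, -0.0016]]
274 [[0.4513, 0.3411, 0.0653], [0.4633, 0.3414, 0.0658], [0.465, 0.3416, 0.0663]]
276 [[0.4514, 0.3412, 0.0673], [0.4633, 0.3417, 0.0682], [0.4649, 0.3419, 0.0685]]
278 [[0.4515, 0.3417, 0.0701], [0.4632, 0.342, 0.0706], [0.4648, 0.342, 0.0706]]
280 [[0.4516, 0.3419, 0.0721], [0.4632, 0.3413, 0.0709], [0.4648, 0.3413, 0.0709]]
282 [[0.4516, 0.3416, 0.0731], [0.4631, 0.3408, 0.0718], [0.4647, 0.3417, 0.0735]]
[0.45817459 0.33045431 0.03707541] [5.06790980e-05 7.07138145e-01 7.07075408e-01 9.79165670e-05]
wrist cam pos [0.45813627 0.41409883 0.20495418] [[ 9.99999206e-01 -9.75787930e-04 -7.97779173e-04]
 [-6.65285655e-04 -9.46242709e-01  3.23456787e-01]
 [-1.07051795e-03 -3.23456000e-01 -9.46242606e-01]]
w 0 [281.9 266.9] 0.186
w 0.027 [282.  294.3] 0.16
w 0.05 [282.  325.6] 0.139
t 0 [133.8 255. ] 1.163
t 0.027 [130.6 254.4] 1.137
t 0.05 [127.8 253.9] 1.114
s 0 [167.5 208.7] 1.731
s 0.027 [166.3 203. ] 1.714
s 0.05 [165.2 198. ] 1.699
```

The true fingertips are about 28 mm above the reported TCP (0.065 measured, 0.037 reported), so the fingers passed over the bar. I correct for that and go lower.

>>> arm_command --rows '[[30,[0.04,0,0.03],[0,0,0]],[30,[0.075,0,0.03],[0,0,0]],[30,[0.075,0,0.03],[0,0,0]],[30,[0.075,-0.005,0],[0,0,0]],[30,[0.075,-0.005,-0.03],[0,0,0]],[30,[0.075,-0.005,-0.07],[0,0,0]],[30,[0.075,-0.005,-0.1],[0,0,0]],[4,[0.075,-0.005,-0.1],[0,0,0]],[4,[0.075,-0.005,-0.1],[0,0,0]],[4,[0.075,-0.005,-0.1],[0,0,0]],[4,[0.075,-0.005,-0.1],[0,0,0]],[4,[0.075,-0.005,-0.1],[0,0,0]]]'

```text
time: 5.63
tool_pos: [0.4788, 0.328, 0.0047]
tool_rot: [-0.0, 0.707, 0.707, -0.002]
contact_force: [2.4, 0.7, -17.6]
gripper_width: 0.108
grasp_force: 58.1
```

>>> arm_command --rows '[[4,[-0.03,0,-0.005],[0,0,0]],[4,[-0.06,0,-0.005],[0,0,0]],[4,[-0.09,0,-0.005],[0,0,0]],[4,[-0.12,0,-0.005],[0,0,0]],[4,[-0.15,0,-0.005],[0,0,0]],[4,[-0.18,0,-0.005],[0,0,0]],[4,[-0.21,0,-0.005],[0,0,0]],[4,[-0.24,0,-0.005],[0,0,0]],[4,[-0.26,0,-0.005],[0,0,0]],[4,[-0.28,0,-0.005],[0,0,0]],[4,[-0.29,0,-0.005],[0,0,0]],[4,[-0.29,0,-0.005],[0,0,0]]]'

```text
time: 6.63
tool_pos: [0.3919, 0.3277, 0.0047]
tool_rot: [0.0, 0.707, 0.707, -0.002]
contact_force: [0.0, -4.2, -12.2]
gripper_width: 0.108
grasp_force: 59.6
```

>>> arm_command --rows '[[4,[-0.006,0,-0.005],[0,0,0]],[4,[-0.012,0,-0.005],[0,0,0]],[4,[-0.018,0,-0.005],[0,0,0]],[4,[-0.018,0,-0.005],[0,0,0]]]'

```text
time: 6.97
tool_pos: [0.3887, 0.3277, 0.0046]
tool_rot: [0.001, 0.707, 0.707, -0.001]
contact_force: [3.6, -8.0, -7.8]
gripper_width: 0.104
grasp_force: 60.1
```

>>> arm_command --rows '[[4,[-0.007,0,0],[0,0,0]],[4,[-0.014,0,0],[0,0,0]],[4,[-0.014,0,0],[0,0,0]],[4,[-0.014,0,0],[0,0,0]]]'

```text
time: 7.3
tool_pos: [0.3845, 0.3277, 0.0047]
tool_rot: [0.001, 0.707, 0.707, -0.001]
contact_force: [2.6, -8.5, -7.9]
gripper_width: 0.106
grasp_force: 60.1
```

>>> arm_command --rows '[[4,[-0.01,0,0],[0,0,0]],[4,[-0.02,0,0],[0,0,0]],[4,[-0.03,0,0],[0,0,0]],[4,[-0.03,0,0],[0,0,0]]]'

```text
time: 7.63
tool_pos: [0.3807, 0.3278, 0.0048]
tool_rot: [0.005, 0.707, 0.708, 0.005]
contact_force: [22.9, -7.9, -24.2]
gripper_width: 0.106
grasp_force: 59.0
```

>>> arm_command --rows '[[4,[0.018,0,0],[0,0,0]],[30,[0.018,0,0],[0,0,0]],[30,[0.018,0,0],[0,0,0]],[30,[0.018,0,0],[0,0,0]],[30,[0.018,0,0.1],[0,0,0]],[30,[0.018,0,0.2],[0,0,0]],[30,[0.018,-0.1,0.35],[0,0,0]],[50,[0.018,-0.2,0.5],[0,0,-0.2]],[50,[0.018,-0.4,0.6],[0,0,-0.4]],[50,[0.018,-0.6,0.6],[0,0,-0.6]],[50,[0.018,-0.8,0.6],[0,0,-0.8]],[50,[0.018,-0.95,0.6],[0,0,-0.9]]]'

```text
time: 8.63
tool_pos: [0.3813, 0.1249, 0.1807]
tool_rot: [0.001, 0.891, 0.454, 0.003]
contact_force: [1.2, -0.3, -0.1]
gripper_width: 0.583
grasp_force: 0.0
```

>>> arm_command --rows '[[50,[0,0,0],[0,0,0]],[50,[0,0,0],[0,0,0]]]'

```text
time: 8.8
tool_pos: [0.3814, 0.1242, 0.1792]
tool_rot: [0.0, 0.891, 0.454, 0.002]
contact_force: [0.0, 0.1, -0.6]
gripper_width: 0.586
grasp_force: 0.0
```

```bash
python3 - <<'E'
from h import *
st=monitor.state();print(st['tool_pos'],st['tool_rot'],st['joint_pos'])
b=grab('top');f=grab('wrist');P=cloud(b)
cv2.imwrite('pics/t4.png',np.hstack([cv2.resize(b['color'][130:290,90:250],(400,400),interpolation=cv2.INTER_CUBIC),cv2.resize(f['color'],(400,400))])[:,:,::-1])
for u in (125,133,141):
    print(u,[(v,*(P[v,u]*1000).round().astype(int)) for v in range(218,286,2)])
E
```

```text
[0.38144952 0.12417796 0.17923178] [3.60221006e-04 8.91177938e-01 4.53646921e-01 2.49491257e-03] [ 1.27909043e-01 -5.21380907e-01  2.13664488e+00  1.00062188e-03
  1.52138718e+00  7.56948529e-01]
125 [(218, np.int64(562), np.int64(346), np.int64(87)), (220, np.int64(556), np.int64(346), np.int64(88)), (222, np.int64(559), np.int64(369), np.int64(25)), (224, np.int64(553), np.int64(369), np.int64(23)), (226, np.int64(547), np.int64(369), np.int64(22)), (228, np.int64(541), np.int64(369), np.int64(21)), (230, np.int64(535), np.int64(368), np.int64(21)), (232, np.int64(529), np.int64(367), np.int64(23)), (234, np.int64(523), np.int64(367), np.int64(23)), (236, np.int64(517), np.int64(367), np.int64(21)), (238, np.int64(510), np.int64(365), np.int64(25)), (240, np.int64(504), np.int64(365), np.int64(23)), (242, np.int64(498), np.int64(365), np.int64(22)), (244, np.int64(492), np.int64(364), np.int64(23)), (246, np.int64(486), np.int64(366), np.int64(19)), (248, np.int64(480), np.int64(363), np.int64(23)), (250, np.int64(474), np.int64(363), np.int64(24)), (252, np.int64(468), np.int64(36
[... 3642 characters left out ...]
.int64(302), np.int64(55)), (260, np.int64(443), np.int64(299), np.int64(64)), (262, np.int64(436), np.int64(295), np.int64(76)), (264, np.int64(431), np.int64(294), np.int64(75)), (266, np.int64(413), np.int64(156), np.int64(499)), (268, np.int64(410), np.int64(152), np.int64(510)), (270, np.int64(406), np.int64(151), np.int64(512)), (272, np.int64(402), np.int64(149), np.int64(517)), (274, np.int64(399), np.int64(148), np.int64(519)), (276, np.int64(395), np.int64(147), np.int64(521)), (278, np.int64(392), np.int64(147), np.int64(522)), (280, np.int64(389), np.int64(146), np.int64(525)), (282, np.int64(385), np.int64(145), np.int64(525)), (284, np.int64(382), np.int64(144), np.int64(527))]
```

View pics/t4.png

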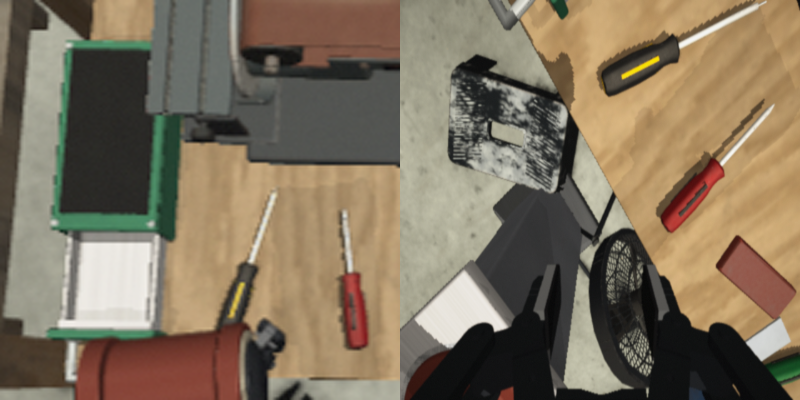

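The left half shows the drawer at its stop with clear floor, inner wall near x=0.45. The right half shows the red driver at (690,190) in the wrist view, untouched. Next I go above it.

>>> arm_command --rows '[[60,[0.1,-0.1,0],[0,0,-0.08]],[60,[0.2,-0.2,0],[0,0,-0.16]],[60,[0.285,-0.274,-0.1],[0,0,-0.24]],[60,[0.285,-0.274,-0.2],[0,0,-0.32]],[60,[0.285,-0.274,-0.26],[0,0,-0.4]],[60,[0.285,-0.274,-0.26],[0,0,-0.517]],[60,[0.285,-0.274,-0.26],[0,0,-0.517]],[60,[0.285,-0.274,-0.26],[0,0,-0.517]],[60,[0.285,-0.274,-0.26],[0,0,-0.517]]]'

```text
time: 9.65
tool_pos: [0.4659, 0.0448, 0.0989]
tool_rot: [-0.0, 0.998, 0.069, -0.0]
contact_force: [-0.1, 0.0, 0.1]
gripper_width: 0.702
grasp_force: 0.0
```

```bash
cat > red.py <<'E'
from h import *
f=grab('wrist','w5');P=cloud(f);hsv=cv2.cvtColor(f['color'],cv2.COLOR_RGB2HSV)
st=monitor.state();print(st['tool_pos'],st['tool_rot'])
m=(f['z_map']>0)&(abs(P[...,0]-.5)<.12)&(abs(P[...,1]-.045)<.045)
r=m&((hsv[...,0]<8)|(hsv[...,0]>172))&(hsv[...,1]>150)&(P[...,2]<.05)
h=m&(P[...,2]>.006)&(P[...,2]<.05)
for n,k in(('red',r),('hi',h)):
    p=P[k]; l=cv2.fitLine(p[:,:2].astype(np.float32),cv2.DIST_HUBER,0,.001,.001).ravel(); d=l[:2]*np.sign(l[0]); s=(p[:,:2]-l[2:])@d;t=(p[:,:2]-l[2:])@[-d[1],d[0]]
    print(n,len(p),'yaw',np.degrees(np.arctan2(d[1],d[0])),'ends',l[2:]+d*np.percentile(s,.5),l[2:]+d*np.percentile(s,99.5),'w',np.percentile(t,[1,99]),'zmax',np.percentile(p[:,2],99))
E
python3 red.py
```

```text
[0.46603353 0.04453327 0.09920793] [-1.43213453e-04  9.97615324e-01  6.90190455e-02  1.26814089e-04]
red 3680 yaw 9.251236 ends [0.42725465 0.03101197] [0.5155112  0.04538742] w [-0.01101097  0.01463708] zmax 0.025130307617805644
hi 5367 yaw 8.141022 ends [0.42657086 0.0332764 ] [0.59339238 0.05714048] w [-0.01321451  0.0126781 ] zmax 0.026501003442807116
```

View pics/w5.png

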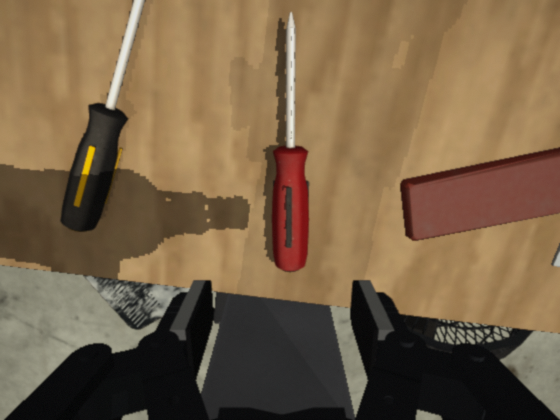

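The wrist view shows the red handle at (290,208) with its tip at (291,15), almost straight along the tool and about 5 mm right of the finger centre at column 281. I correct that and descend.

>>> arm_command --rows '[[50,[0.003,-0.018,-0.1],[0,0,0]],[50,[0.003,-0.018,-0.2],[0,0,0]],[50,[0.003,-0.018,-0.28],[0,0,0]],[50,[0.003,-0.018,-0.34],[0,0,0]],[50,[0.003,-0.018,-0.38],[0,0,0]],[50,[0.003,-0.018,-0.4],[0,0,0]],[50,[0.003,-0.018,-0.4],[0,0,0]]]'

```text
time: 10.28
tool_pos: [0.4657, 0.0383, -0.0221]
tool_rot: [-0.0, 0.998, 0.068, -0.001]
contact_force: [0.5, -0.4, -0.5]
gripper_width: 0.586
grasp_force: 0.0
```

```bash
python3 - <<'E'
from h import *
f=grab('wrist');P=cloud(f);st=monitor.state();print(st['tool_pos'],st['contact_force'])
# finger pixels: nearest the table, above it
for u in (215,222,230,330,340,350):
    col=[(v,*(P[v,u]*1000).round().astype(int).tolist()) for v in range(240,330,6)]; print(u,col[::2])
E
```

```text
[ 0.46660774  0.0381787  -0.02097209] [-0.69154215 -0.75892106 -0.81093208]
215 [(240, 485, 70, -1), (252, 480, 70, 0), (264, 474, 69, 0), (276, 467, 69, -1), (288, 473, 66, 19), (300, 473, 65, 27), (312, 468, 64, 28), (324, 464, 64, 30)]
222 [(240, 485, 68, -2), (252, 480, 67, -1), (264, 474, 67, -1), (276, 467, 66, -2), (288, 469, 64, 11), (300, 464, 64, 12), (312, 460, 63, 15), (324, 454, 62, 15)]
230 [(240, 486, 64, 0), (252, 481, 63, 0), (264, 475, 63, 0), (276, 468, 62, -1), (288, 463, 62, 0), (300, 456, 61, -1), (312, 450, 61, 0), (324, 443, 60, -1)]
330 [(240, 492, 21, -2), (252, 486, 20, -1), (264, 481, 19, 0), (276, 475, 18, -1), (288, 468, 16, -1), (300, 462, 15, -1), (312, 457, 14, 0), (324, 450, 13, 0)]
340 [(240, 492, 16, -1), (252, 487, 15, -1), (264, 481, 14, -1), (276, 475, 13, -1), (288, 475, 15, 10), (300, 469, 14, 10), (312, 465, 13, 12), (324, 460, 13, 14)]
350 [(240, 493, 12, -2), (252, 488, 11, -1), (264, 549, 50, 146), (276, 476, 9, -1), (288, 481, 13, 19), (300, 480, 15, 28), (312, 478, 15, 32), (324, 474, 14, 34)]
```

>>> arm_command --rows '[[50,[0,0.003,-0.01],[0,0,0]],[15,[0,0.003,-0.01],[0,0,0]],[15,[0,0.003,-0.01],[0,0,0]],[15,[0,0.003,-0.01],[0,0,0]],[15,[0,0.003,-0.01],[0,0,0]],[15,[0,0.003,-0.01],[0,0,0]]]'

```text
time: 10.83
tool_pos: [0.4676, 0.0387, -0.0227]
tool_rot: [-0.0, 0.998, 0.067, 0.001]
contact_force: [-1.9, 0.6, 6.2]
gripper_width: 0.29
grasp_force: 59.1
```

>>> arm_command --rows '[[15,[0,0,0.08],[0,0,0]],[15,[0,0,0.2],[0,0,0]],[15,[0,0,0.33],[0,0,0]],[15,[0,0,0.46],[0,0,0]],[15,[0,0,0.6],[0,0,-0.03]],[15,[0,0.1,0.7],[0,0,-0.06]],[15,[0,0.2,0.7],[0,0,-0.086]],[15,[0,0.3,0.7],[0,0,-0.086]],[15,[0,0.4,0.7],[0,0,-0.086]],[15,[0,0.5,0.7],[0,0,-0.086]],[15,[0,0.5,0.7],[0,0,-0.086]]]'

```text
time: 11.75
tool_pos: [0.4659, 0.1925, 0.1858]
tool_rot: [-0.001, 1.0, 0.002, -0.0]
contact_force: [-0.2, 0.2, -2.0]
gripper_width: 0.291
grasp_force: 59.7
```

>>> arm_command --rows '[[15,[-0.05,0.1,0],[0,0.06,0]],[15,[-0.1,0.2,0],[0,0.12,0]],[15,[-0.15,0.3,0],[0,0.18,0]],[15,[-0.15,0.4,0],[0,0.24,0]],[15,[-0.15,0.46,0],[0,0.3,0]],[15,[-0.15,0.46,0],[0,0.333,0]],[15,[-0.15,0.46,0],[0,0.333,0]],[15,[-0.15,0.46,0],[0,0.333,0]]]'

```text
time: 12.42
tool_pos: [0.4218, 0.3262, 0.1848]
tool_rot: [0.001, 0.966, -0.001, -0.259]
contact_force: [-0.0, -0.0, -1.1]
gripper_width: 0.286
grasp_force: 59.8
```

```bash
cat > held.py <<'E'
from h import *
import sys
st=monitor.state();print(st['tool_pos'].round(4),st['tool_rot'].round(3),st['contact_force'].round(1),st['gripper_width'])
f=grab('wrist');s=grab('scene');t=grab('top')
cv2.imwrite(f'pics/{sys.argv[1]}.png',np.hstack([cv2.resize(f['color'],(400,300)),cv2.resize(t['color'][120:288,80:304],(400,300),interpolation=cv2.INTER_CUBIC)])[:,:,::-1])
P=cloud(f);hsv=cv2.cvtColor(f['color'],cv2.COLOR_RGB2HSV)
r=((hsv[...,0]<8)|(hsv[...,0]>172))&(hsv[...,1]>150)&(f['z_map']>0)&(f['z_map']<.3)&(np.linalg.norm(P-st['tool_pos'],axis=-1)<.15)
p=P[r];print(len(p)); 
if len(p)>50:
    l=cv2.fitLine(p.astype(np.float32),cv2.DIST_HUBER,0,.001,.001).ravel();d=l[:3]*np.sign(l[0]);q=(p-l[3:])@d
    print('dir',d,'pitch',np.degrees(np.arcsin(-d[2])),'ends',l[3:]+d*np.percentile(q,1),l[3:]+d*np.percentile(q,99))
# shaft: within 25mm of extrapolated line and forward
    v=P-l[3:]; a=v@d; e=np.linalg.norm(v-a[...,None]*d,axis=-1); k=(e<.025)&(a>np.percentile(q,99)+.005)&(f['z_map']>0)&(a<.2)
    if k.sum()>20: 
        w=P[k];aa=a[k];
        for lo in np.arange(aa.min(),aa.max(),.01):
            j=(aa>=lo)&(aa<lo+.01); print('shaft',lo.round(3),j.sum(),np.median(w[j],0).round(4)) if j.sum()>3 else None
E
python3 held.py h1
```

```text
[0.4218 0.3262 0.1848] [ 0.001  0.966 -0.001 -0.259] [-0.  -0.  -1.1] 0.28559411845517185
10610
dir [ 0.84733975  0.02858715 -0.5302812 ] pitch 32.024452 ends [0.41121395 0.3245342  0.24479383] [0.4863887  0.32707041 0.19774805]
shaft 0.061 439 [0.4916 0.3268 0.1869]
shaft 0.071 480 [0.5002 0.3267 0.1818]
shaft 0.081 507 [0.5089 0.3267 0.1768]
shaft 0.091 567 [0.5174 0.327  0.1718]
shaft 0.101 576 [0.5262 0.3269 0.167 ]
shaft 0.111 534 [0.5342 0.3272 0.1624]
```

View pics/h1.png

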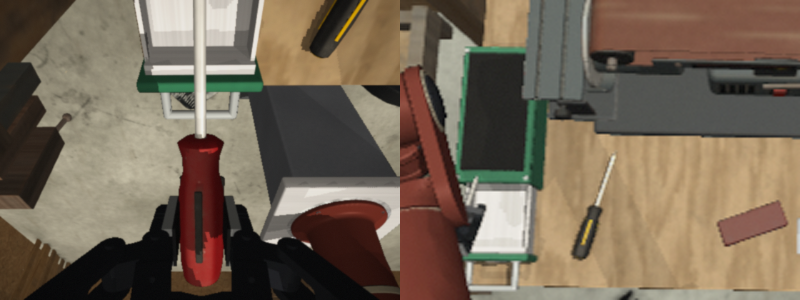

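The held shaft runs straight ahead at about 30° pitch. Its tip is worked out at (0.555, 0.327, 0.1465), and the top view shows the driver in line with the drawer. Now I insert it along its own axis.

>>> arm_command --rows '[[15,[-0.06,0.003,-0.08],[0,0,0]],[15,[-0.1,0.003,-0.16],[0,0,0]],[15,[-0.117,0.003,-0.24],[0,0,0]],[15,[-0.117,0.003,-0.24],[0,0,0]],[15,[-0.07,0.003,-0.267],[0,0,0]],[15,[-0.02,0.003,-0.296],[0,0,0]],[15,[0.025,0.003,-0.322],[0,0,0]],[15,[0.07,0.003,-0.347],[0,0,0]],[15,[0.12,0.003,-0.374],[0,0,0]],[15,[0.16,0.003,-0.394],[0,0,0]],[15,[0.16,0.003,-0.394],[0,0,0]]]'

```text
time: 13.48
tool_pos: [0.4717, 0.3271, 0.0685]
tool_rot: [-0.0, 0.966, -0.001, -0.258]
contact_force: [-0.8, -0.7, -0.5]
gripper_width: 0.292
grasp_force: 59.8
```

```bash
python3 held.py h2
```

```text
[0.4717 0.3271 0.0685] [-0.     0.966 -0.001 -0.258] [-0.8 -0.7 -0.5] 0.29238364193198524
10470
dir [ 0.8637945   0.01359968 -0.5036607 ] pitch 30.242485 ends [0.46006893 0.32550192 0.1268132 ] [0.53651785 0.32670554 0.08223742]
shaft 0.036 1165 [0.5547 0.3266 0.0866]
shaft 0.046 3869 [0.5624 0.3269 0.087 ]
shaft 0.056 1536 [0.5712 0.3273 0.0875]
```

View pics/h2.png

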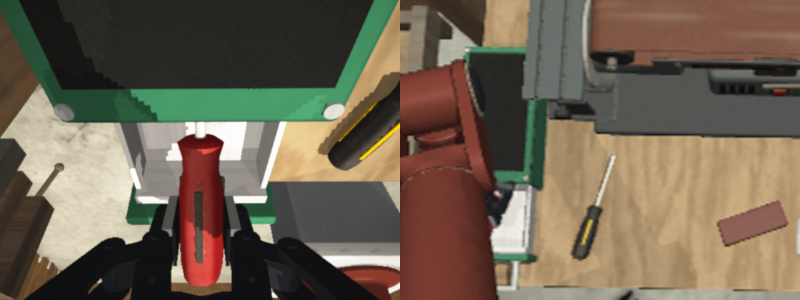

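The driver passes under the rail with no contact force; the collar at (200,145) is just in front of the green edge. Next I lay it down, shifting forward as it rotates.

>>> arm_command --rows '[[15,[0.01,0,-0.022],[0,-0.022,0]],[15,[0.02,0,-0.043],[0,-0.044,0]],[15,[0.032,0,-0.058],[0,-0.067,0]],[15,[0.044,0,-0.074],[0,-0.089,0]],[15,[0.049,0,-0.09],[0,-0.111,0]],[15,[0.054,0,-0.107],[0,-0.133,0]],[15,[0.063,0,-0.131],[0,-0.167,0]],[15,[0.063,0,-0.131],[0,-0.167,0]]]'

```text
time: 14.3
tool_pos: [0.4867, 0.3277, 0.0291]
tool_rot: [0.0, 0.992, -0.0, -0.13]
contact_force: [0.3, 0.1, -1.5]
gripper_width: 0.293
grasp_force: 59.8
```

>>> arm_command --rows '[[15,[0.014,0,0],[0,0,0]],[15,[0.02,0,-0.014],[0,-0.022,0]],[15,[0.024,0,-0.028],[0,-0.044,0]],[15,[0.032,0,-0.049],[0,-0.078,0]],[15,[0.036,0,-0.058],[0,-0.1,0]],[15,[0.042,0,-0.067],[0,-0.122,0]],[15,[0.046,0,-0.077],[0,-0.145,0]],[15,[0.05,0,-0.086],[0,-0.167,0]],[15,[0.05,0,-0.086],[0,-0.167,0]]]'

```text
time: 15.05
tool_pos: [0.5027, 0.3275, 0.0029]
tool_rot: [0.0, 1.0, -0.001, 0.0]
contact_force: [-0.8, -0.1, -0.8]
gripper_width: 0.291
grasp_force: 59.8
```

```bash
python3 held.py h3; python3 - <<'E'
E
```

```text
[0.5027 0.3275 0.0029] [ 0.     1.    -0.001  0.   ] [-0.8 -0.1 -0.8] 0.290639628843285
8043
dir [ 0.99943244  0.01642628 -0.02941199] pitch 1.6854259 ends [0.46299391 0.32685515 0.04780177] [0.53587786 0.32805304 0.04565689]
```

View pics/h3.png

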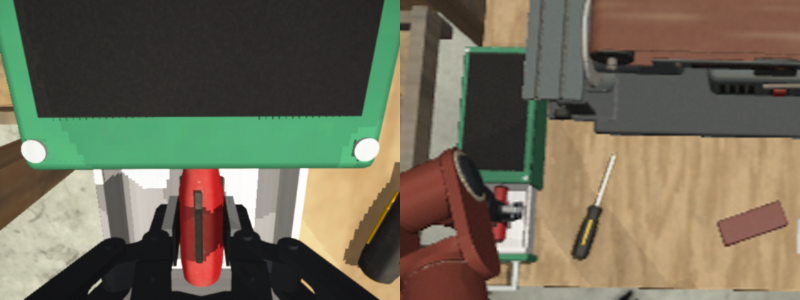

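The driver lies level in the drawer: axis near z=0.035, handle end near x=0.46, behind the front wall. I lower it a touch, release it and lift away.

>>> arm_command --rows '[[15,[0,0,-0.004],[0,0,0]],[42,[0,0,-0.004],[0,0,0]],[42,[0,0,-0.004],[0,0,0]],[42,[0,0,-0.004],[0,0,0]],[42,[0,0,0.05],[0,0,0]],[42,[0,0,0.12],[0,0,0]],[42,[0,0,0.24],[0,0,0]],[42,[0,0,0.36],[0,0,0]],[20,[-0.1,0,0.48],[0,0,0]],[0,[-0.22,0,0.48],[0,0,0]],[0,[-0.3,0,0.48],[0,0,0]],[0,[-0.3,0,0.48],[0,0,0]]]'

```text
time: 16.2
tool_pos: [0.4105, 0.328, 0.1477]
tool_rot: [-0.001, 1.0, 0.001, 0.001]
contact_force: [-0.1, 0.1, -0.6]
gripper_width: 0.002
grasp_force: 0.0
```

```bash
python3 - <<'E'
from h import *
st=monitor.state();print(st['tool_pos'],st['contact_force'],st['gripper_width'])
f=grab('wrist');t=grab('top');P=cloud(f);hsv=cv2.cvtColor(f['color'],cv2.COLOR_RGB2HSV)
cv2.imwrite('pics/r4.png',np.hstack([cv2.resize(f['color'],(400,300)),cv2.resize(t['color'][120:288,80:304],(400,300),interpolation=cv2.INTER_CUBIC)])[:,:,::-1])
r=((hsv[...,0]<8)|(hsv[...,0]>172))&(hsv[...,1]>150)&(f['z_map']>0)&(abs(P[...,0]-.5)<.08)&(abs(P[...,1]-.327)<.06)&(P[...,2]<.1)
p=P[r];print(len(p),np.percentile(p,[1,50,99],axis=0))
b=(f['z_map']>0)&(P[...,2]>.046)&(P[...,2]<.062)&(abs(P[...,1]-.327)<.03)&(P[...,0]<.42);print('bar',b.sum(),np.percentile(P[b],[2,50,98],axis=0) if b.any() else '')
E
```

```text
[0.41052427 0.32799479 0.14771929] [-0.11866625  0.10785215 -0.64149257] 0.002458907374048848
3951 [[0.46271337 0.31554512 0.03406158]
 [0.50767451 0.32665505 0.04169441]
 [0.55056864 0.34017354 0.04526242]]
bar 1067 [[0.37677683 0.29841246 0.05115567]
 [0.38326438 0.3271958  0.05558344]
 [0.38690877 0.35599573 0.05754358]]
```

View pics/r4.png

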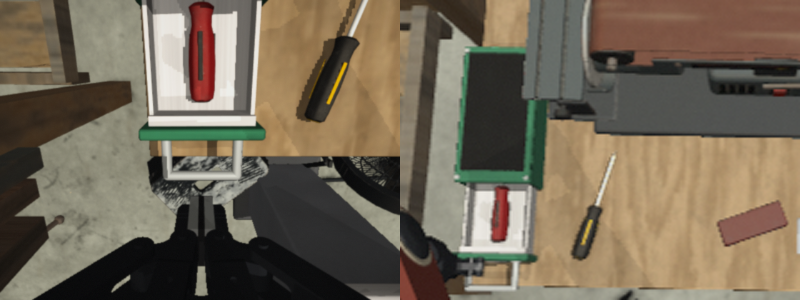

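The red driver lies flat in the drawer, with its handle at (200,50) in the wrist view, and the bar is at x=0.382. I bring the closed fingers in front of the bar and push.

>>> arm_command --rows '[[0,[-0.12,0,0],[0,0,0]],[0,[-0.24,0,0],[0,0,0]],[0,[-0.24,0,-0.1],[0,0,0]],[0,[-0.24,0,-0.22],[0,0,0]],[0,[-0.24,0,-0.34],[0,0,0]],[0,[-0.24,0,-0.46],[0,0,0]],[0,[-0.24,0,-0.46],[0,0,0]],[0,[-0.2,0,-0.46],[0,0,0]],[0,[-0.16,0,-0.46],[0,0,0]],[0,[-0.12,0,-0.46],[0,0,0]],[0,[-0.12,0,-0.46],[0,0,0]]]'

```text
time: 17.22
tool_pos: [0.3822, 0.3287, 0.0115]
tool_rot: [-0.001, 1.0, -0.001, 0.003]
contact_force: [0.8, 0.7, 0.4]
gripper_width: -0.003
grasp_force: 0.0
```

```bash
python3 - <<'E'
from h import *
st=monitor.state();print(st['tool_pos'],st['contact_force'],st['joint_pos'])
f=grab('wrist');P=cloud(f)
b=(f['z_map']>0)&(P[...,2]>.046)&(P[...,2]<.062)&(abs(P[...,1]-.327)<.04)&(P[...,0]<.43)&(P[...,0]>.34);print('bar',b.sum(),np.percentile(P[b],[2,50,98],axis=0) if b.any() else '')
q=(f['z_map']>0)&(abs(P[...,2]-.074)<.004)&(abs(P[...,1]-.327)<.05)&(P[...,0]>.4)&(P[...,0]<.53);print('panel',np.percentile(P[q],[2,50,98],axis=0))
E
```

```text
[0.38215124 0.32867786 0.01148438] [0.82883583 0.68847027 0.39216528] [ 5.63465832e-01 -3.35733953e-02  2.04538505e+00 -1.62273953e-03
  1.12243463e+00  2.13788226e+00]
bar 9945 [[0.38882956 0.28802947 0.04966642]
 [0.40258438 0.32661874 0.05569553]
 [0.42851194 0.36607244 0.06000431]]
panel [[0.44428667 0.2789602  0.07046959]
 [0.45027419 0.32684341 0.07272299]
 [0.45550906 0.37491926 0.07414553]]
```

The bar is now near x=0.40, so the push is working. I continue.

>>> arm_command --rows '[[0,[0.04,0,0],[0,0,0]],[0,[0.08,0,0],[0,0,0]],[0,[0.12,0,0],[0,0,0]],[0,[0.16,0,0],[0,0,0]],[0,[0.2,0,0],[0,0,0]],[0,[0.24,0,0],[0,0,0]],[0,[0.27,0,0],[0,0,0]],[0,[0.29,0,0],[0,0,0]],[0,[0.3,0,0],[0,0,0]],[0,[0.3,0,0],[0,0,0]]]'

```text
time: 18.1
tool_pos: [0.4688, 0.3275, 0.0091]
tool_rot: [0.0, 1.0, -0.001, 0.002]
contact_force: [1.0, 0.4, 0.5]
gripper_width: 0.002
grasp_force: 0.0
```

>>> arm_command --rows '[[0,[0.008,0,0],[0,0,0]],[0,[0.016,0,0],[0,0,0]],[0,[0.024,0,0],[0,0,0]],[0,[0.024,0,0],[0,0,0]]]'

```text
time: 18.43
tool_pos: [0.4748, 0.3273, 0.0086]
tool_rot: [0.0, 1.0, -0.001, 0.001]
contact_force: [-2.5, 0.0, 2.6]
gripper_width: -0.001
grasp_force: 1.3
```

>>> arm_command --rows '[[0,[0.008,0,0],[0,0,0]],[0,[0.016,0,0],[0,0,0]],[0,[0.024,0,0],[0,0,0]],[0,[0.024,0,0],[0,0,0]]]'

```text
time: 18.77
tool_pos: [0.4789, 0.3274, 0.0084]
tool_rot: [0.001, 1.0, -0.001, -0.003]
contact_force: [-13.3, -0.9, 10.6]
gripper_width: 0.0
grasp_force: 7.2
```

>>> arm_command --rows '[[0,[0.007,0,0],[0,0,0]],[0,[0.014,0,0],[0,0,0]],[0,[0.014,0,0],[0,0,0]]]'

```text
time: 19.02
tool_pos: [0.4787, 0.3273, 0.0083]
tool_rot: [0.002, 1.0, -0.001, -0.008]
contact_force: [-29.6, -2.2, 21.0]
gripper_width: -0.002
grasp_force: 14.6
```

The drawer is against its end: the force rose with no more movement. I back off, lift clear and check.

>>> arm_command --rows '[[0,[-0.03,0,0],[0,0,0]],[0,[-0.08,0,0],[0,0,0]],[0,[-0.2,0,0.02],[0,0,0]],[0,[-0.3,0,0.1],[0,0,0]],[0,[-0.35,-0.1,0.22],[0,0,0]],[0,[-0.35,-0.2,0.36],[0,0,0]],[0,[-0.35,-0.3,0.5],[0,0,0]],[0,[-0.35,-0.4,0.6],[0,0,0]],[0,[-0.35,-0.4,0.6],[0,0,0]],[0,[-0.35,-0.4,0.6],[0,0,0]]]'

```text
time: 19.85
tool_pos: [0.3852, 0.2061, 0.1954]
tool_rot: [-0.001, 1.0, -0.002, 0.008]
contact_force: [1.0, 0.1, -0.1]
gripper_width: -0.001
grasp_force: 0.0
```

```bash
python3 - <<'E'
from h import *
st=monitor.state();print(st['tool_pos'],st['contact_force'])
t=grab('top');P=cloud(t)
cv2.imwrite('pics/end.png',cv2.resize(t['color'][135:295,90:350],(780,480),interpolation=cv2.INTER_CUBIC)[:,:,::-1])
for u in (125,133,141): print([(v,*(P[v,u]*1000).round().astype(int).tolist()) for v in range(218,256)if P[v,u,2]>.03 and P[v,u,2]<.15])
E
```

```text
[0.3852494  0.20606355 0.19537003] [ 0.98829639  0.06307124 -0.134733  ]
[(218, 562, 346, 88), (219, 559, 345, 90), (220, 556, 344, 91), (221, 553, 345, 89), (222, 554, 355, 63), (223, 549, 350, 76), (224, 546, 350, 75), (225, 543, 349, 75), (226, 541, 351, 71), (227, 541, 358, 51), (241, 498, 352, 57), (242, 495, 351, 59), (243, 492, 352, 57)]
[(218, 562, 322, 91), (219, 559, 321, 92), (220, 557, 322, 89), (221, 554, 323, 87), (222, 552, 324, 82), (223, 550, 327, 73), (224, 547, 325, 78), (225, 543, 325, 79), (226, 541, 326, 73), (227, 541, 334, 53), (228, 540, 339, 37), (241, 498, 328, 59), (242, 495, 329, 57), (243, 492, 327, 60)]
[(218, 563, 298, 93), (219, 560, 300, 88), (220, 557, 299, 91), (221, 554, 298, 91), (222, 552, 300, 85), (223, 551, 304, 74), (224, 548, 303, 74), (225, 545, 303, 74), (226, 541, 301, 79), (227, 541, 308, 56), (228, 540, 315, 37), (241, 499, 305, 58), (242, 496, 305, 58), (243, 493, 303, 62), (244, 490, 306, 53)]
```

View pics/end.png

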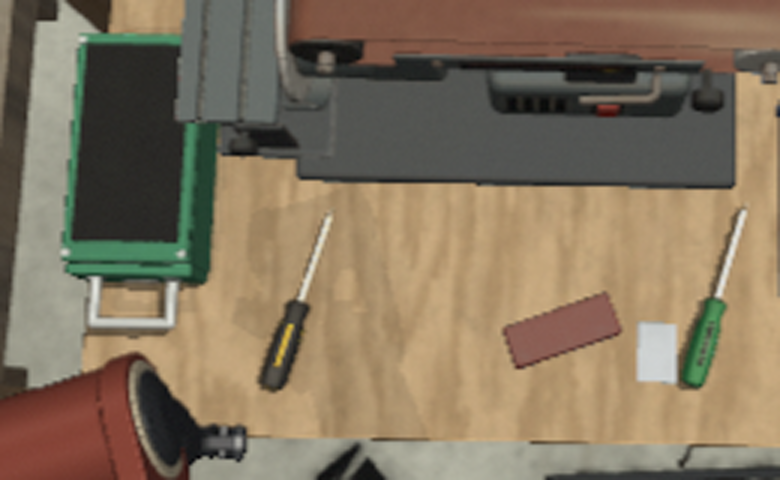

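The end view shows the chest front closed up at (130,270), with the yellow driver at (285,345) and the green one at (705,345) where they were. I check the bar travel with the wrist camera, as it was measured with the drawer open.

>>> arm_command --rows '[[0,[0.1,0.15,0],[0,0,0]],[0,[0.1,0.3,0],[0,0,0]],[0,[0.1,0.4,0],[0,0,0]],[0,[0.1,0.4,0],[0,0,0]],[0,[0.1,0.4,0],[0,0,0]]]'

```text
time: 20.32
tool_pos: [0.4103, 0.3293, 0.1863]
tool_rot: [0.001, 1.0, 0.001, -0.001]
contact_force: [0.2, -0.3, -0.6]
gripper_width: 0.002
grasp_force: 0.0
```

```bash
python3 - <<'E'
from h import *
f=grab('wrist','w6');P=cloud(f);print(monitor.state()['tool_pos'])
b=(f['z_map']>0)&(P[...,2]>.046)&(P[...,2]<.062)&(abs(P[...,1]-.327)<.03)&(P[...,0]<.52)&(P[...,0]>.44);print('bar',b.sum(),np.percentile(P[b],[2,50,98],axis=0))
u=280
prev=None
for v in range(0,300):
    p=P[v,u]
    if .49<p[0]<.575 : print(v,(p*1000).round(1).tolist(),f['color'][v,u].tolist()) if v%4==0 else None
E
```

```text
[0.41039015 0.32812218 0.1865477 ]
bar 1114 [[0.49033117 0.29800084 0.05146334]
 [0.4955279  0.32597155 0.05563947]
 [0.50075999 0.35557928 0.05757091]]
0 [552.2, 330.6, 83.8] [22, 47, 31]
4 [553.0, 330.6, 68.7] [21, 36, 26]
8 [549.7, 330.6, 73.1] [51, 112, 74]
12 [547.3, 330.6, 73.1] [54, 119, 79]
16 [544.9, 330.6, 72.6] [54, 117, 78]
20 [542.4, 330.6, 72.8] [45, 99, 66]
24 [540.3, 330.6, 70.7] [16, 36, 24]
28 [540.2, 330.6, 54.9] [13, 28, 19]
32 [540.5, 330.7, 35.0] [45, 52, 45]
36 [538.1, 330.7, 31.3] [72, 64, 55]
40 [539.3, 330.8, -1.5] [76, 60, 41]
44 [536.0, 330.7, -0.7] [80, 63, 43]
48 [532.9, 330.8, -1.2] [169, 137, 95]
52 [529.6, 330.8, -0.9] [168, 138, 95]
56 [526.1, 330.7, 0.8] [167, 137, 94]
60 [523.0, 330.8, -1.1] [169, 138, 95]
64 [519.7, 330.8, -1.1] [170, 139, 95]
68 [516.3, 330.8, -1.1] [169, 139, 95]
72 [513.0, 330.8, -1.7] [168, 138, 93]
76 [509.5, 330.8, -0.4] [167, 135, 90]
80 [506.2, 330.8, -2.0] [181, 146, 98]
84 [502.7, 330.8, -2.4] [174, 143, 99]
88 [498.5, 330.6, 55.3] [177, 177, 167]
92 [495.5, 330.6, 57.3] [193, 194, 184]
96 [492.6, 330.6, 56.5] [148, 148, 141]
272 [494.4, 329.9, 354.0] [155, 156, 145]
```

View pics/w6.png

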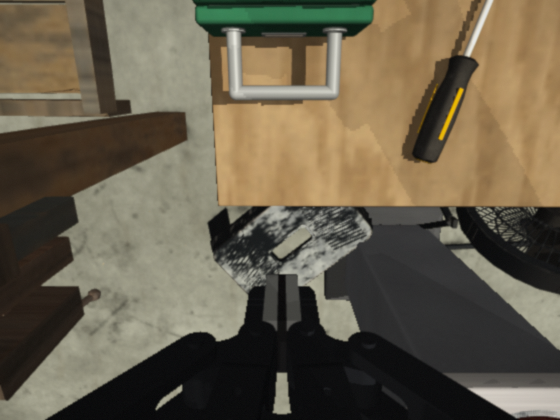

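The bar has moved about 0.114 m from the open stop. The last push met a rigid end stop: 13 N rising to 30 N with no travel, against about 4 N of drawer friction. So the drawer is shut, and I hand in.

```bash
python3 -c "
from plant import manip; print(manip.job_done())"
```

```text
the job is handed in; nothing more can be done
None
```

The red screwdriver is lying in the drawer, which I pushed shut until it met a hard stop (about 114 mm of its 115 mm travel by camera). I kept clear of the green and yellow-and-black screwdrivers and the tape measure, and the job is handed in at about 20 s; no verdict came back.

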